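# Snap the retaining clip onto the micromanipulator column

### The job

The sleeve that carries the micromanipulator's arm has ridden up its column and covers the groove. Press it all the way down onto its collar, then take the larger of the two spring clips from the mat and push it sideways onto the groove that now shows between the sleeve and the column's head, until it snaps fully home round the column, and let go of it. Leave the small clip, the bottle, the dishes and the tip box where they are.

Things in the scene. Friction and masses are not known exactly. Their poses are not given: they have to be found in the camera images.
- stand: micromanipulator stand, fixed: cream base plate 170 x 130 x 18 mm (x by y), upright steel column in its middle. Origin on the column's axis at bench height; z up, x along the arm (seen from above). Column: collar of radius 26 mm up to z = 40 mm, shaft of radius 16 mm to 95.5 mm, groove with core radius 12 mm to 106 mm, head of radius 16 mm to 124 mm (its top).
- groove (a point): point on the column's axis at mid-height of the groove, 101 mm above the bench. With the sleeve down, the slot between the sleeve's top (96 mm) and the head's underside (106 mm) is 10 mm high; the clip's 6 mm thick ring goes in there from any free side and comes to rest on the sleeve's top.
- sleeve (a joint): height (m) of the white sleeve, with its arm, above its seat on the collar: 0 = fully down, up to 0.04; it starts 0.018 to 0.034 up, where it hides the groove. It stays where it is left (friction); about 8 to 12 N downward moves it.
- sleeve_top (a point): point on the column's axis level with the sleeve's top face (moves with it; 96 mm above the bench when down). The sleeve is a tube of outer radius 32 mm, 56 mm tall, bore radius 16.5 mm; the column's head passes up through it.
- press_point (a point): point on the arm's flat top, 55 mm from the column's axis, a good place to press down with closed fingers (90 mm above the bench when down). The arm is part of the sleeve: a bar 34 mm wide, 24 mm deep, its top 6 mm below the sleeve's, out to 134 mm from the axis along the stand's x; then a block with black knobs, not higher than the bar, from 132 to 180 mm, knobs to 66 mm either side.
- clip_eye (a point): larger spring clip: centre of its open ring, 3 mm above its underside. x axis from the tab through the ring to the mouth, z up. Steel ring 6 mm thick, inner radius 12.2 mm, outer 19 mm: two sprung jaws with out-turned lips that reach 19 mm ahead of the centre, 40 mm wide; mouth 18 mm at its narrowest. About 9 to 15 N of push opens it over the 24 mm core, then it snaps shut. 119 mm long, 65 g.
- clip_tab (a point): the centre of the larger clip's black plastic tab, 70 mm behind the ring's centre and 7 mm above the clip's underside: grip it here across its 22 mm width. The tab is 60 mm long (40 to 100 mm behind the ring's centre), 14 mm thick; its underside is level with that of the ring.
- mat: fixed dark blue mat, 220 x 220 x 2 mm, on which the two clips lie; origin at the centre of its underside.
- small_clip_mid (a point): middle of the smaller clip of the same make (ring 25 mm over its outside, 82 mm long, 16 mm wide tab), lying on the mat: leave alone. Its x axis points towards its mouth.
- bottle_mid (a point): centre of an amber reagent bottle, 70 mm in diameter and 140 mm high, standing upright near the stand: leave alone.
- dishes_mid (a point): centre of a stack of six closed culture dishes, 61 mm in diameter, 93 mm high, standing by the stand: leave alone.
- tip_box_mid (a point): centre of a closed pipette-tip box, 80 x 120 x 54 mm (x, y, z), standing by the stand: leave alone.

How it is judged:
On the way, in this order (a step that is already met when the one before it is completed fails the run):
1. the sleeve is pressed down onto its collar (within 2 mm) (value of joint sleeve below 0.002 m), for 0.1 s.
2. the larger clip's ring is round the groove's core: its centre within 3 mm of the column's axis and at the groove's height (horizontal distance between clip_eye and groove below 0.003 m and z of clip_eye in the frame of groove between -0.004 and 0.003 m), for 0.1 s.
At the end, for the whole second after the job is handed in: the sleeve is down within 3 mm; the larger clip's ring centre is within 3 mm of the column's axis and between 4 mm below and 3 mm above the groove's mid-height, lying level within 7 degrees, released; the small clip, bottle, dishes and tip box are within 15 mm of where they were, the bottle upright (all of step 2 and value of joint sleeve below 0.003 m and angle between clip_eye's own z axis and vertical below 0.12 rad and angle between bottle_mid's own z axis and vertical below 0.3 rad and distance of each of small_clip_mid, bottle_mid, dishes_mid, tip_box_mid from where it was at the start of the episode below 0.015 m); the robot touches nothing.
It fails at once if the small clip is moved more than 15 mm (distance of small_clip_mid from where it was at the start of the episode above 0.015 m).
It fails at once if the bottle is moved more than 15 mm or tipped (distance of bottle_mid from where it was at the start of the episode above 0.015 m or angle between bottle_mid's own z axis and vertical above 0.3 rad).
It fails at once if the dishes are moved more than 15 mm (distance of dishes_mid from where it was at the start of the episode above 0.015 m).
It fails at once if the tip box is moved more than 15 mm (distance of tip_box_mid from where it was at the start of the episode above 0.015 m).
It also fails if it takes over 58 s, if anything falls off the work surface, if the arm or the gripper's body presses on something with over 40 N, if the wrist force passes 120 N, or if a joint passes its speed limit or range.

### The arm

A 6-joint arm with a two-finger parallel gripper is mounted at the origin on the work surface. World frame = base frame: x ahead of the robot, y to its left, z up, the work surface at z = 0. Lengths are in m, angles in rad, forces in N, time in s.
With the tool pointing down it reaches from about 0.3 to 0.775 m from the base axis. Payload 14.6 kg.
Tool frame: the origin (TCP) lies midway between the tips of the shut fingers; the grasp point (between the pads) lies r.grasp_offset behind it (r.grasp_offset is the distance from the TCP to the grasp point, in m); x points along the fingers, z is the direction in which the jaws open and shut, and the axes are right-handed (so a half turn about x gives the same grasp; the last joint's range is limited). The gripper opens to 85 mm and grips with 20 to 120 N. Pads are 22 mm wide; open, the fingers measure 114 mm over their backs; the gripper's body (76 mm by 85 mm) begins 54 mm behind the grasp point. The pads swing forward as they close: fully open they stand 13 mm farther back than shut.
Start: joints at [-1.336, 0.3, 1.521, -0, 1.321, -0.067], TCP at [0.163, -0.525, 0.231] pointing down, gripper open.
Joint ranges: [-3.03, 3.03], [-0.79, 2.21], [0.23, 2.52], [-1.04, 4.18], [0, 3.07], [-2.55, 2.55]. Speed limits (rad/s): [2.22, 2.22, 2.57, 3.14, 3.14, 3.14].

### API

Orientations are given as a rotation vector (axis times angle).
In Python, from workcell import telemetry, read_camera, r gives the robot as it stands. The module is installed in compiled form; this text tells all that it offers.
- The arm moves only by the tool carry_out, never from a script. Its argument "motion" is a list of rows, each a list of 7 numbers: the shift along the tool's x, y, z in mm, then the turn, a rotation vector about the tool's x, y, z in rad, then the closure, from 0 (fully open) to 1 (shut). A call has exactly 5 rows; each row is the pose to reach, as a shift and turn from the pose commanded when the call began, along the tool's axes at that moment; what a row does not reach only later rows make up. A row lasts 1/10 s, in which the tool goes at most 50 mm and 8.59 degrees, less where a joint would pass 70% of its speed; a pose out of reach is approached as far as the arm can. A call with a gripper value outside its range is refused whole. The fingers move at their own pace and stop on an object; "squeeze" is the grip in N (left out, the last holds). Time passes only in rows, so rows that repeat a pose let the fingers close, or fill a call up. It gives the time, the measured TCP pose, the force and the opening at its end, in the units of the state.
- telemetry.state(): the state, without advancing time (a new reading comes with each control period).
- read_camera(name): name is "scene" or "side" or "wrist"; returns a dict with "img" (420x560x3 uint8, blue, green, red), "z_map" (420x560 float32, m along the optical axis (not along the pixel's ray), 0 where there is no reading), "intrinsics" (3x3 intrinsics, pixels), "camera_from_world" (4x4, takes a point from world to camera coordinates). Camera axes: x right, y down, z forward; pixel columns grow to the right and rows downward; lengths in m; the calibration is good to about 2 mm. A picture is of the moment at which its call begins.
- r.job_done(): hands the job in, once; it reports no verdict.
The state is a dict: "time": time; "joint_positions": joint angles; "joint_vel": joint speeds; "effort": joint torques, N m; "position": TCP position; "orientation": TCP orientation; "wrist_force": force on the tool from outside, world axes, zero at the start; "moment": the same for the moment, N m; "opening": finger opening in m.
Only numpy, scipy, OpenCV 4.12 (cv2) and the standard library are available. Lean on these libraries where they do the work, as an engineer would, in place of code of your own. Each camera call takes 0.05 s, during which the arm holds its last target. There are 200 camera calls.

## Working session

There is one attempt and no reset: what is moved stays moved. The work goes in short steps, Python scripts to look and compute and a tool call to move; the robot and the scene stay as the last step left them, time stands still between calls to the robot, and variables do not carry over. Pictures are saved under pics/ and viewed, about 8 in all and at most 12, crops included, and the job is handed in when it is done.

Besides the shell and the picture viewer there is one more tool, called as name(argument=value, ...) on one line, values as JSON. carry_out: Moves the arm, as the interface text tells. Its arguments: {"type":"object","properties":{"motion":{"type":"array"},"squeeze":{"type":"number"}},"required":["motion"]}

```bash
mkdir -p pics
cat > h.py <<'E'
import numpy as np, cv2
from scipy.spatial.transform import Rotation as R
from workcell import telemetry, read_camera, r
def cloud(c):
    K=c["intrinsics"];z=c["z_map"];v,u=np.indices(z.shape)
    p=np.stack([(u-K[0,2])/K[0,0]*z,(v-K[1,2])/K[1,1]*z,z],-1)
    T=np.linalg.inv(c["camera_from_world"]);return p@T[:3,:3].T+T[:3,3]
def ray(c,u,v,h):
    T=np.linalg.inv(c["camera_from_world"]);d=T[:3,:3]@np.linalg.inv(c["intrinsics"])@[u,v,1];o=T[:3,3]
    return o+d*(h-o[2])/d[2]
def delta(target_p,target_R=None):
    s=telemetry.state();Rt=R.from_rotvec(s["orientation"])
    d=Rt.inv().apply(np.array(target_p)-s["position"])*1000
    w=(Rt.inv()*target_R).as_rotvec() if target_R is not None else None
    return d,w
E
python3 - <<'E'
from h import *
import pickle
np.set_printoptions(precision=4,suppress=True)
C={n:read_camera(n) for n in("scene","side","wrist")}
pickle.dump(C,open("c0.pkl","wb"))
for n,c in C.items():
    cv2.imwrite(f"pics/{n}0.png",c["img"]); print(n,np.linalg.inv(c["camera_from_world"])[:3],(c["z_map"]>0).mean(),c["intrinsics"][0,0])
s=telemetry.state();print(s,r.grasp_offset);print(R.from_rotvec(s["orientation"]).as_matrix())
E
```

```text
scene [[-0.0064  0.7737 -0.6336  1.2827]
 [ 0.9998  0.0156  0.009  -0.0037]
 [ 0.0168 -0.6334 -0.7736  1.0766]] 0.9959863945578231 464.5274960601465
side [[-0.9897 -0.0813  0.1179  0.4076]
 [-0.1429  0.5036 -0.852   0.8066]
 [ 0.0099 -0.8601 -0.51    0.5687]] 0.996062925170068 401.1602414168648
wrist [[ 0.2974 -0.922  -0.248   0.227 ]
 [-0.9548 -0.2876 -0.0758 -0.505 ]
 [-0.0014  0.2593 -0.9658  0.3749]] 0.9873086734693878 289.19833208760184
{'time': 0.15, 'joint_positions': array([-1.3356,  0.3003,  1.5214,  0.    ,  1.3207, -0.0666]), 'joint_vel': array([ 0.0016, -0.0028, -0.0004,  0.0006, -0.0004,  0.0031]), 'effort': array([  0.0006, -54.3666, -36.1886,  -0.0001,   0.0032,  -0.    ]), 'position': array([ 0.1634, -0.525 ,  0.2309]), 'orientation': array([ 0.9847,  1.3377, -0.9837]), 'wrist_force': array([-0.0192, -0.247 ,  0.4024]), 'moment': array([-0.0331, -0.008 ,  0.0721]), 'opening': 0.08544075633134926} 0.0187
[[-0.0002  0.9548  0.2972]
 [ 0.0009  0.2972 -0.9548]
 [-1.      0.0001 -0.0009]]
```

View pics/scene0.png

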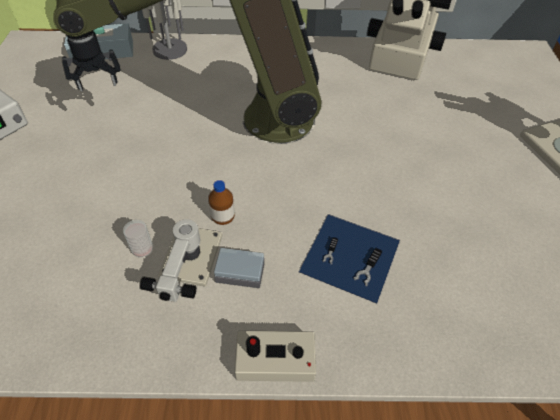

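View pics/side0.png

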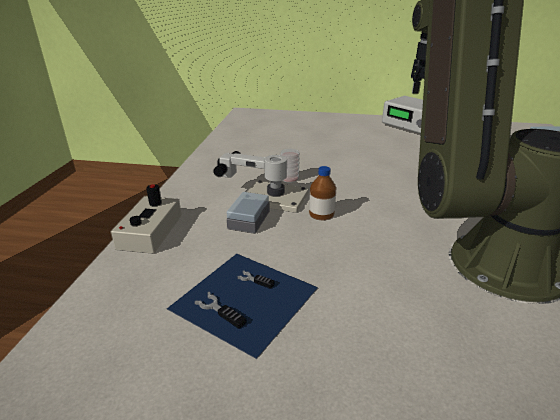

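The scene view shows the column at about (187,230), the arm running to (168,290), the bottle at (222,205), the dishes at (138,238) and the tip box at (240,265). The large clip is at (370,265) with its mouth toward (363,283), and the small clip is at (331,250). In the side view the large clip is at (222,310) and the sleeve at (276,168).

```bash
cat > m.py <<'E'
from h import *
import pickle,sys
np.set_printoptions(precision=4,suppress=True)
C=pickle.load(open("c0.pkl","rb"))
out=[]
for n in("scene","side"):
    c=C[n];P=cloud(c);hsv=cv2.cvtColor(c["img"],cv2.COLOR_BGR2HSV);X,Y,Z=P[...,0],P[...,1],P[...,2]
    reg=(X>.2)&(X<.8)&(Y>-.45)&(Y<.5)&(Z>-.02)
    mat=(hsv[...,0]>100)&(hsv[...,0]<125)&(hsv[...,1]>130)&reg&(Z<.02)&(Y>0)
    cn=max(cv2.findContours(mat.astype(np.uint8),0,2)[0],key=cv2.contourArea)
    hull=cv2.fillPoly(np.zeros(mat.shape,np.uint8),[cv2.convexHull(cn)],1)>0
    print(n,"mat z",np.median(Z[mat]), "ctr",np.median(P[hull],0))
    ins=cv2.erode(hull.astype(np.uint8),np.ones((5,5)))>0
    ob=ins&~mat
    k,l,st,ce=cv2.connectedComponentsWithStats(ob.astype(np.uint8))
    for i in range(1,k):
        if st[i,4]<25: continue
        m=l==i; q=P[m]
        bl=m&(hsv[...,2]<75); stl=m&(hsv[...,2]>110)
        # rays onto nominal heights
        pb=np.array([ray(c,u,v,.013) for v,u in np.argwhere(m)])
        (ctr,(w,h),a)=cv2.minAreaRect((pb[:,:2]*1000).astype(np.float32))
        print(" comp",st[i],"z pct",np.percentile(q[:,2],[5,50,95]),"rect mm",ctr,w,h,a,"black",np.median(P[bl],0),bl.sum(),"steel",np.median(P[stl],0),stl.sum())
    near=reg&(Y<.05)&(Y>-.4)&(X>.25)
    for nm,m in dict(amber=near&(hsv[...,0]<14)&(hsv[...,1]>150)&(Z>.02),
        blue=near&(hsv[...,0]>105)&(hsv[...,0]<130)&(hsv[...,1]>150)&(Z>.1),
        high=near&(Z>.085)&(hsv[...,1]<70)).items():
        k,l,st,ce=cv2.connectedComponentsWithStats(m.astype(np.uint8))
        for i in range(1,k):
            if st[i,4]>25:
                q=P[l==i];print(" ",nm,ce[i],st[i,4],"med",np.median(q,0),"min",np.percentile(q,3,axis=0),"max",np.percentile(q,97,axis=0))
    cv2.imwrite(f"pics/{n}_crop.png",0) if 0 else None
a=C["scene"]["img"][170:310,110:280];b=C["side"]["img"][130:240,205:345];d=C["side"]["img"][250:360,160:320];e=C["scene"]["img"][215:300,300:400]
rs=lambda i:cv2.resize(i,(400,300),interpolation=cv2.INTER_CUBIC)
cv2.imwrite("pics/crop0.png",np.vstack([np.hstack([rs(a),rs(b)]),np.hstack([rs(e),rs(d)])]))
E
python3 m.py
```

```text
scene mat z 0.0020101584310381337 ctr [0.5845 0.2015 0.0023]
 comp [322 237  16  29 208] z pct [-0.0005  0.0079  0.0184] rect mm (567.053955078125, 145.45726013183594) 29.937257766723633 93.45496368408203 73.79300689697266 black [0.5519 0.1515 0.0141] 120 steel [0.5809 0.1421 0.0076] 33
 comp [353 248  30  39 388] z pct [-0.0003  0.0086  0.0183] rect mm (614.0731811523438, 248.5646209716797) 43.74053192138672 127.71979522705078 58.603172302246094 black [0.5938 0.2593 0.0142] 215 steel [0.6345 0.2372 0.0076] 86
  amber [220.9186 199.4942] 172 med [ 0.4615 -0.1553  0.0953] min [ 0.4388 -0.1878  0.073 ] max [ 0.4764 -0.131   0.1188]
  blue [218.8387 185.9462] 93 med [ 0.4499 -0.1603  0.1389] min [ 0.4336 -0.1721  0.1264] max [ 0.4582 -0.1489  0.1433]
  high [235.8163  17.7551] 49 med [ 0.2555 -0.1063  0.5153] min [ 0.251  -0.1179  0.4658] max [ 0.2591 -0.0917  0.5554]
  high [246.1463   5.5122] 41 med [ 0.2529 -0.0811  0.542 ] min [ 0.2507 -0.0879  0.5259] max [ 0.2572 -0.0715  0.5546]
  high [174.7509 263.1261] 1983 med [ 0.6941 -0.2457  0.1165] min [ 0.5661 -0.3163  0.0901] max [ 0.75
[... 310 characters left out ...]
4530334472656 88.8773422241211 72.69309997558594 black [0.5443 0.1595 0.0124] 204 steel [0.5841 0.1454 0.0073] 58
 comp [194 291  53  38 614] z pct [0.0017 0.0095 0.0173] rect mm (606.0419921875, 256.4845886230469) 43.074893951416016 121.93807983398438 59.58842086791992 black [0.5837 0.2697 0.0149] 378 steel [0.6368 0.2396 0.008 ] 144
  amber [321.1735 188.0612] 294 med [ 0.4442 -0.1356  0.0919] min [ 0.4146 -0.154   0.0711] max [ 0.4707 -0.125   0.1166]
  blue [323.8632 170.6842] 95 med [ 0.4404 -0.149   0.1383] min [ 0.4279 -0.1687  0.1262] max [ 0.453  -0.1426  0.1412]
  high [258.4554 161.7145] 1212 med [ 0.6159 -0.2335  0.1098] min [ 0.5451 -0.3806  0.0876] max [ 0.743  -0.1969  0.1267]
```

View pics/crop0.png

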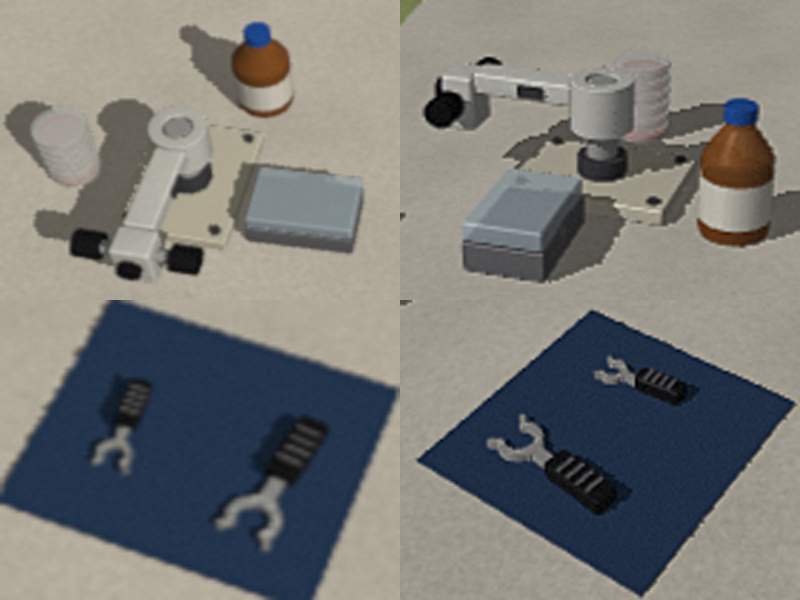

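The crops show the white sleeve with the grey column head inside it. The arm points away from the robot and toward -y, the bottle is on the robot side of the column, the tip box on the +y side and the dishes on the -y side. The clip lies mouth outward, away from the robot.

```bash
cat > m2.py <<'E'
from h import *
import pickle,sys
from scipy.optimize import least_squares
np.set_printoptions(precision=4,suppress=True)
f=sys.argv[1] if len(sys.argv)>1 else "c0.pkl"
C=pickle.load(open(f,"rb"))
def stand(c,zt=None):
    P=cloud(c);hsv=cv2.cvtColor(c["img"],cv2.COLOR_BGR2HSV);X,Y,Z=P[...,0],P[...,1],P[...,2]
    m=(X>.5)&(X<.85)&(Y>-.34)&(Y<-.16)&(Z>.08)&(Z<.16)&(hsv[...,1]<70)&(hsv[...,2]>90)
    q=P[m]
    h,e=np.histogram(q[:,2],np.arange(.08,.16,.001));print(" zhist",list(zip((e[:-1]*1000).round(),h)))
    return q
for n in("scene","side"):
    q=stand(C[n])
    # bar far from column: direction
    bar=q[(q[:,0]>.63)&(q[:,0]<.70)&(q[:,2]>.105)]
    top=bar[bar[:,2]>np.percentile(bar[:,2],95)-.006]
    print(n,"bar top z",np.median(top[:,2]))
    for x in np.arange(.62,.72,.01):
        b=top[abs(top[:,0]-x)<.005]
        if len(b)>3: print("   x",x.round(3),"y",b[:,1].min(),b[:,1].max(),len(b))
    # column side: circle of radius 32 on tube
    tub=q[(q[:,0]<.60)]
    zt=np.percentile(tub[:,2],97)
    t=tub[(tub[:,2]<zt-.006)]
    g=least_squares(lambda p:np.hypot(t[:,0]-p[0],t[:,1]-p[1])-.032,[.6,-.23],loss="soft_l1",f_scale=.002)
    tp=tub[tub[:,2]>zt-.004]
    print("  tube fit",g.x,np.sqrt((g.fun**2).mean()),"top z",zt,"top ring med",np.median(tp,0),tp.min(0),tp.max(0))
E
python3 m2.py
```

```text
zhist [(np.float64(80.0), np.int64(3)), (np.float64(81.0), np.int64(6)), (np.float64(82.0), np.int64(6)), (np.float64(83.0), np.int64(8)), (np.float64(84.0), np.int64(8)), (np.float64(85.0), np.int64(6)), (np.float64(86.0), np.int64(4)), (np.float64(87.0), np.int64(4)), (np.float64(88.0), np.int64(7)), (np.float64(89.0), np.int64(6)), (np.float64(90.0), np.int64(8)), (np.float64(91.0), np.int64(7)), (np.float64(92.0), np.int64(7)), (np.float64(93.0), np.int64(6)), (np.float64(94.0), np.int64(5)), (np.float64(95.0), np.int64(14)), (np.float64(96.0), np.int64(9)), (np.float64(97.0), np.int64(16)), (np.float64(98.0), np.int64(15)), (np.float64(99.0), np.int64(19)), (np.float64(100.0), np.int64(10)), (np.float64(101.0), np.int64(11)), (np.float64(102.0), np.int64(17)), (np.float64(103.0), np.int64(10)), (np.float64(104.0), np.int64(15)), (np.float64(105.0), np.int64(6)), (np.float64(106.0), np.int64(13)), (np.float64(107.0), np.int64(15)), (np.float64(108.0), np.int64(10)), (np.float64(109.0), np.int64(17)), (np.float64(110.0), np.int64(23)), (np.float64(111.0), np.int64(18)), (np.float6
[... 4911 characters left out ...]
, np.int64(0)), (np.float64(158.0), np.int64(0))]
side bar top z 0.1201155074786982
   x 0.63 y -0.25014868418072733 -0.22754256704177334 9
   x 0.64 y -0.2582898781786832 -0.2251897628475369 19
   x 0.65 y -0.25410625267800213 -0.22879596130181679 21
   x 0.66 y -0.26292410592759674 -0.22919099198436055 19
   x 0.67 y -0.26521891050348534 -0.23052140240697316 18
   x 0.68 y -0.2612232071567818 -0.23355290486476765 19
   x 0.69 y -0.26633934906684165 -0.2346634150021608 17
   x 0.7 y -0.26100481997296676 -0.23514526262132185 10
  tube fit [ 0.581  -0.2346] 0.007811666982236581 top z 0.12730862333594858 top ring med [ 0.5772 -0.2311  0.1258] [ 0.5505 -0.264   0.1234] [ 0.6    -0.2008  0.1283]
```

Measured so far, all close to the stated sizes:

| Quantity | Value |
|---|---|
| Column axis | ≈ (0.584, −0.234) |
| Arm yaw | ≈ −11° |
| Sleeve top | ≈ 0.126 (about 30 mm up) |
| Arm top | ≈ 0.120 |
| Press point | ≈ (0.638, −0.244) |

Next I move over the press point.

carry_out(motion=[[0, 46, -11, 0, 0, 0, 1], [0, 92, -22, 0, 0, 0, 1], [0, 138, -33, 0, 0, 0, 1], [0, 184, -44, 0, 0, 0, 1], [0, 230, -55, 0, 0, 0, 1]], squeeze=60)

```text
time: 0.65
position: [0.3681, -0.403, 0.2312]
orientation: [0.984, 1.337, -0.984]
wrist_force: [0.2, -0.3, 0.2]
opening: 0.0125
```

carry_out(motion=[[0, 46, -11, 0, 0, 0, 1], [0, 92, -22, 0, 0, 0, 1], [0, 138, -33, 0, 0, 0, 1], [0, 184, -44, 0, 0, 0, 1], [0, 230, -55, 0, 0, 0, 1]])

```text
time: 1.15
position: [0.5714, -0.282, 0.231]
orientation: [0.984, 1.337, -0.984]
wrist_force: [-0.1, -0.9, 0.8]
opening: 0.0001
```

carry_out(motion=[[0, 38, -8, 0, 0, 0, 1], [0, 77, -17, 0, 0, 0, 1], [20, 77, -17, 0, 0, 0, 1], [45, 77, -17, 0, 0, 0, 1], [75, 77, -17, 0, 0, 0, 1]])

```text
time: 1.65
position: [0.6388, -0.244, 0.1556]
orientation: [0.984, 1.337, -0.983]
wrist_force: [0.3, -0.6, -0.0]
opening: -0.0001
```

Run:
```python
from h import *
np.set_printoptions(precision=4,suppress=True)
s=telemetry.state();print(s["position"],R.from_rotvec(s["orientation"]).as_matrix(),s["opening"],s["wrist_force"],s["time"]);print(delta([.638,-.244,.128]))
```

```text
[ 0.6388 -0.244   0.1556] [[ 0.0006  0.9546  0.2978]
 [-0.0003  0.2978 -0.9546]
 [-1.      0.0005  0.0005]] -5.6738403745450644e-05 [ 0.3265 -0.5866 -0.0061] 1.65
(array([27.5559, -0.7559, -0.2034]), None)
```

carry_out(motion=[[15, -1, 0, 0, 0, 0, 1], [28, -1, 0, 0, 0, 0, 1], [34, -1, 0, 0, 0, 0, 1], [38, -1, 0, 0, 0, 0, 1], [42, -1, 0, 0, 0, 0, 1]])

```text
time: 2.15
position: [0.6377, -0.2448, 0.116]
orientation: [0.984, 1.336, -0.984]
wrist_force: [-6.1, 2.3, 8.6]
opening: -0.0004
```

carry_out(motion=[[4, 0, 0, 0, 0, 0, 1], [8, 0, 0, 0, 0, 0, 1], [12, 0, 0, 0, 0, 0, 1], [16, 0, 0, 0, 0, 0, 1], [19, 0, 0, 0, 0, 0, 1]])

```text
time: 2.65
position: [0.6378, -0.2448, 0.0972]
orientation: [0.984, 1.335, -0.984]
wrist_force: [-6.2, 2.6, 8.4]
opening: 0.0002
```

carry_out(motion=[[3, 0, 0, 0, 0, 0, 1], [5, 0, 0, 0, 0, 0, 1], [7, 0, 0, 0, 0, 0, 1], [9, 0, 0, 0, 0, 0, 1], [10, 0, 0, 0, 0, 0, 1]])

```text
time: 3.15
position: [0.6379, -0.2449, 0.0899]
orientation: [0.984, 1.335, -0.983]
wrist_force: [-21.7, 7.3, 35.4]
opening: 0.0
```

carry_out(motion=[[-20, 0, 0, 0, 0, 0, 1], [-60, 0, 0, 0, 0, 0, 1], [-100, 0, 0, 0, 0, 0, 1], [-130, 0, 0, 0, 0, 0, 1], [-140, 0, 0, 0, 0, 0, 0.3]])

```text
time: 3.65
position: [0.6385, -0.245, 0.2305]
orientation: [0.984, 1.33, -0.982]
wrist_force: [-0.1, 0.1, 0.4]
opening: 0.0136
```

Run:
```python
from h import *
np.set_printoptions(precision=4,suppress=True)
s=telemetry.state();print(s["position"],s["joint_positions"]);
M=lambda a:R.from_matrix(np.array([[0,-np.sin(a),np.cos(a)],[0,np.cos(a),np.sin(a)],[-1,0,0]]))
for a in (60,-120):
    m=M(np.radians(a)).as_matrix();m[:,1]=np.cross(m[:,2],m[:,0]);print(a,np.linalg.det(m),delta([.60,.255,.2],R.from_matrix(m)))
```

```text
[ 0.6385 -0.245   0.2305] [-0.4199  0.6065  1.0849 -0.      1.443   0.8491]
60 1.0000000000000009 (array([  28.7849,  111.7252, -488.9629]), array([-2.3162,  0.0086,  0.0028]))
-120 1.0000000000000002 (array([  28.7849,  111.7252, -488.9629]), array([ 0.8254,  0.0022, -0.007 ]))
```

carry_out(motion=[[0, 10.5, -46, -0.149, 0, 0, 0.3], [0, 21, -92, -0.298, 0, 0, 0.3], [0, 31.5, -138, -0.447, 0, 0, 0.3], [0, 42, -184, -0.596, 0, 0, 0.3], [0, 52.5, -230, -0.745, 0, 0, 0.3]])

```text
time: 4.15
position: [0.6188, -0.0076, 0.2251]
orientation: [0.406, 1.532, -0.406]
wrist_force: [-0.7, -0.4, -0.1]
opening: 0.0594
```

carry_out(motion=[[0, 39, -26, -0.149, 0, 0, 0.3], [0, 78, -52, -0.298, 0, 0, 0.3], [0, 116, -79, -0.447, 0, 0, 0.3], [0, 155, -106, -0.596, 0, 0, 0.3], [0, 194, -133, -0.745, 0, 0, 0.3]])

```text
time: 4.65
position: [0.6007, 0.227, 0.2252]
orientation: [-0.178, 1.563, 0.178]
wrist_force: [0.4, -0.9, 0.2]
opening: 0.0596
```

```bash
cat >> h.py <<'E'
def down(a):
    a=np.radians(a);z=np.array([np.cos(a),np.sin(a),0]);x=np.array([0,0,-1.]);return R.from_matrix(np.stack([x,np.cross(z,x),z],1))
E
python3 - <<'E'
from h import *
np.set_printoptions(precision=4,suppress=True)
s=telemetry.state();print(s["position"],s["joint_positions"],delta([.60,.255,.2],down(60)))
E
```

```text
[0.6007 0.227  0.2252] [0.3043 0.5132 1.2386 0.     1.3897 0.0773] (array([25.1737, 27.4171,  5.5974]), array([-0.8202,  0.0001,  0.    ]))
```

carry_out(motion=[[0, 5, 1, -0.149, 0, 0, 0.3], [0, 11, 2, -0.298, 0, 0, 0.3], [0, 16, 3, -0.447, 0, 0, 0.3], [0, 22, 4, -0.596, 0, 0, 0.3], [0, 27, 5, -0.745, 0, 0, 0.3]])

```text
time: 5.15
position: [0.6001, 0.2529, 0.2249]
orientation: [-0.758, 1.435, 0.758]
wrist_force: [-0.2, -0.9, 0.5]
opening: 0.06
```

Run:
```python
from h import *
import pickle
np.set_printoptions(precision=4,suppress=True)
s=telemetry.state();print(s["position"],s["joint_positions"],s["joint_vel"])
C={n:read_camera(n) for n in("wrist","scene","side")};pickle.dump(C,open("c1.pkl","wb"))
c=C["wrist"];a=c["img"];b=C["scene"]["img"][190:310,110:270]
cv2.imwrite("pics/w1.png",np.hstack([cv2.resize(a,(440,330)),cv2.resize(b,(360,330))]))
P=cloud(c);hsv=cv2.cvtColor(a,cv2.COLOR_BGR2HSV);Z=P[...,2]
mat=(hsv[...,0]>95)&(hsv[...,0]<130)&(hsv[...,1]>120)
print("mat z",np.median(Z[mat]))
ob=(Z>.005)&(Z<.03)
k,l,st,ce=cv2.connectedComponentsWithStats(ob.astype(np.uint8))
for i in range(1,k):
    if st[i,4]<150: continue
    m=l==i;q=P[m];bl=P[m&(hsv[...,2]<90)&(Z>.01)];ctr=cv2.minAreaRect((q[:,:2]*1000).astype(np.float32))
    print(st[i],ce[i],"z",np.percentile(q[:,2],[5,50,95]),ctr)
    print("   tabtop",cv2.minAreaRect((P[m&(Z>.0125)][:,:2]*1000).astype(np.float32)),np.median(P[m&(Z>.0125)],0), "ringz",np.median(q[(q[:,2]<.0115)],0))
```

```text
[0.6001 0.2529 0.2249] [ 0.3426  0.5348  1.207   0.      1.4001 -0.6296] [ 0.072   0.0456 -0.0661  0.0005  0.0201 -1.4057]
mat z 0.0034554612296635034
[ 272  143   31   92 1331] [285.1623 182.8017] z [0.0084 0.0167 0.0186] ((608.5169677734375, 250.19515991210938), (40.260528564453125, 118.05701446533203), 60.330284118652344)
   tabtop ((585.08642578125, 267.4235534667969), (21.965662002563477, 59.836761474609375), 58.50511169433594) [0.5839 0.2681 0.0173] ringz [0.634  0.2403 0.0094]
[183 172  37  63 743] [197.6918 198.4818] z [0.0073 0.0162 0.0186] ((561.8320922851562, 151.47677612304688), (24.838823318481445, 81.7593002319336), 71.22512817382812)
   tabtop ((544.113525390625, 158.15785217285156), (16.857769012451172, 43.7120246887207), 71.02033233642578) [0.5438 0.1593 0.0173] ringz [0.5806 0.1488 0.0092]
[   0  293   44   68 1748] [ 14.8232 328.1413] z [0.0073 0.0189 0.0225] ((550.92724609375, -182.83224487304688), (79.5399398803711, 67.28282928466797), 5.1023945808410645)
   tabtop ((552.131103515625, -182.79957580566406), (77.33847045898438, 67.19943237304688), 5.274771213531494) [ 0.5623 -0.1759  0.0192] ringz [ 0.548  -0.1602  0.0083]
```

View pics/w1.png

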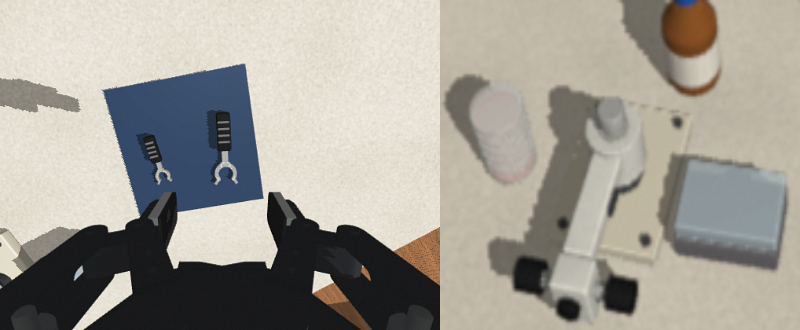

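The wrist view shows the larger clip at (222,145) with its mouth toward the camera bottom, and the small clip at (155,160). The scene crop shows the sleeve down and the head standing above it at (610,115). The sizes measured on the clip match the text (118 x 40 mm overall, 22 x 60 mm tab).

```bash
cat > clip.py <<'E'
from h import *
np.set_printoptions(precision=4,suppress=True)
def clip(c,zmin,zmax,near,rad=.13):
    P=cloud(c);Z=P[...,2]
    m=(Z>zmin)&(Z<zmax)&(np.hypot(P[...,0]-near[0],P[...,1]-near[1])<rad)
    k,l,st,ce=cv2.connectedComponentsWithStats(m.astype(np.uint8))
    i=1+np.argmax(st[1:,4]);return P[l==i]
def rect(q): return cv2.minAreaRect((q[:,:2]*1000).astype(np.float32))
E
python3 - <<'E'
from clip import *
c=read_camera("wrist");q=clip(c,.005,.03,(.6,.26),.08)
print(rect(q),rect(q[q[:,2]>.0125]),np.percentile(q[:,2],95))
s=telemetry.state();print(s["position"],delta([.585,.267,.13],down(60)))
E
```

```text
((610.38134765625, 253.8226776123047), (38.30126190185547, 117.50436401367188), 57.49939727783203) ((584.8864135742188, 267.527587890625), (21.93606948852539, 59.3712158203125), 58.60862350463867) 0.018582958770406822
[0.6001 0.2525 0.2251] (array([95.0549, 20.7019,  3.2608]), array([-0.0856, -0.0002, -0.0001]))
```

carry_out(motion=[[10, 8, 1, -0.03, 0, 0, 0.3], [30, 16, 2, -0.06, 0, 0, 0.3], [60, 21, 3, -0.086, 0, 0, 0.3], [85, 21, 3.5, -0.086, 0, 0, 0.3], [95, 21, 3.5, -0.086, 0, 0, 0.3]])

```text
time: 5.85
position: [0.5834, 0.2672, 0.1271]
orientation: [-0.819, 1.415, 0.82]
wrist_force: [-0.8, -0.2, -0.8]
opening: 0.0595
```

Run:
```python
from clip import *
c=read_camera("wrist");q=clip(c,.005,.03,(.6,.26),.08)
print(rect(q),rect(q[q[:,2]>.0125]),np.percentile(q[:,2],95))
s=telemetry.state();print(s["position"],delta([.585,.2675,.004],down(60)))
```

```text
((608.7931518554688, 250.80615234375), (39.62392807006836, 117.8326416015625), 60.50044250488281) ((585.0658569335938, 267.6220397949219), (21.875030517578125, 59.56493377685547), 59.7197151184082) 0.018431774893344112
[0.5835 0.2671 0.1268] (array([122.8336,  -1.4437,   1.5184]), array([ 0.004 , -0.0034, -0.0028]))
```

carry_out(motion=[[25, -0.7, 0.7, 0, 0, 0, 0.3], [55, -1.4, 1.5, 0, 0, 0, 0.3], [85, -1.4, 1.5, 0, 0, 0, 0.3], [102, -1.4, 1.5, 0, 0, 0, 0.3], [107, -1.4, 1.5, 0, 0, 0, 0.3]])

```text
time: 6.4
position: [0.5864, 0.2678, 0.0222]
orientation: [-0.819, 1.413, 0.819]
wrist_force: [-0.3, 0.8, 0.1]
opening: 0.06
```

carry_out(motion=[[3, 0, 0, 0, 0, 0, 0.3], [5, 0, 0, 0, 0, 0, 0.3], [7, 0, 0, 0, 0, 0, 0.3], [8, 0, 0, 0, 0, 0, 0.3], [8, 0, 0, 0, 0, 0, 0.3]])

```text
time: 6.9
position: [0.5869, 0.2681, 0.0156]
orientation: [-0.819, 1.41, 0.819]
wrist_force: [0.7, 0.0, 0.2]
opening: 0.0593
```

carry_out(motion=[[4, 1, 0, 0, 0, 0, 0.3], [8, 2, -1, 0, 0, 0, 0.3], [11, 2, -1, 0, 0, 0, 0.3], [11, 2, -1, 0, 0, 0, 0.3], [11, 2, -1, 0, 0, 0, 0.5]])

```text
time: 7.4
position: [0.5846, 0.2682, 0.0042]
orientation: [-0.819, 1.411, 0.819]
wrist_force: [-0.4, 0.2, -0.6]
opening: 0.0466
```

Run:
```python
from clip import *
s=telemetry.state();print(s["position"],s["opening"],s["wrist_force"],delta([.585,.2675,.004],down(60)))
```

```text
[0.5846 0.2682 0.0042] 0.04664101209694031 [-0.4406  0.2499 -0.6115] (array([ 0.1935, -0.7237, -0.373 ]), array([ 0.0048, -0.0001, -0.0001]))
```

Height and position are right, so I close with a firm grip.

carry_out(motion=[[0, 0, -0.4, 0, 0, 0, 0.7], [0, 0, -0.4, 0, 0, 0, 0.8], [0, 0, -0.4, 0, 0, 0, 0.9], [0, 0, -0.4, 0, 0, 0, 0.9], [0, 0, -0.4, 0, 0, 0, 0.9]], squeeze=100)

```text
time: 7.9
position: [0.5847, 0.2679, 0.0049]
orientation: [-0.819, 1.41, 0.819]
wrist_force: [-0.5, -1.1, 6.1]
opening: 0.0191
```

Run:
```python
from clip import *
s=telemetry.state();print(s["position"],s["opening"],s["wrist_force"],s["joint_positions"])
```

```text
[0.5847 0.2679 0.0049] 0.019135732095711688 [-0.5146 -1.1041  6.0524] [ 0.3727  0.7551  1.3983 -0.0001  0.9872 -0.6792]
```

carry_out(motion=[[-5, 0, 0, 0, 0, 0, 0.9], [-15, 0, 0, 0, 0, 0, 0.9], [-40, 0, 0, 0, 0, 0, 0.9], [-75, 0, 0, 0, 0, 0, 0.9], [-110, 0, 0, 0, 0, 0, 0.9]])

```text
time: 8.4
position: [0.5841, 0.2677, 0.116]
orientation: [-0.819, 1.411, 0.819]
wrist_force: [0.9, 0.4, -0.6]
opening: 0.0193
```

carry_out(motion=[[-35, 0, 0, 0.1, 0, 0, 0.9], [-70, 0, 0, 0.2, 0, 0, 0.9], [-95, 0, 0, 0.3, 0, 0, 0.9], [-100, 0, 0, 0.4, 0, 0, 0.9], [-100, 0, 0, 0.5, 0, 0, 0.9]])

```text
time: 8.9
position: [0.5846, 0.268, 0.2166]
orientation: [-0.429, 1.525, 0.429]
wrist_force: [-0.3, -0.0, -1.3]
opening: 0.019
```

Run:
```python
from clip import *
s=telemetry.state();p=s["position"];print(p,s["opening"],s["wrist_force"])
w=read_camera("wrist");cv2.imwrite("pics/w2.png",w["img"])
for n in("scene","side"):
    c=read_camera(n);q=clip(c,.185,.235,p,.12)
    g=c["camera_from_world"]@[*p,1];u=c["intrinsics"]@g[:3]/g[2];u0,v0=int(u[0]),int(u[1]);cr=c["img"][max(0,v0-50):v0+50,max(0,u0-65):u0+65]
    cv2.imwrite(f"pics/h_{n}.png",cv2.resize(cr,(400,300)))
a=np.hstack([cv2.imread("pics/h_scene.png"),cv2.imread("pics/h_side.png")]);cv2.imwrite("pics/h.png",np.vstack([a,cv2.resize(w["img"],(800,600))[150:450]]))
```

```text
[0.5846 0.268  0.2166] 0.019018784489065695 [-0.2931 -0.0117 -1.3427]
```

View pics/h.png

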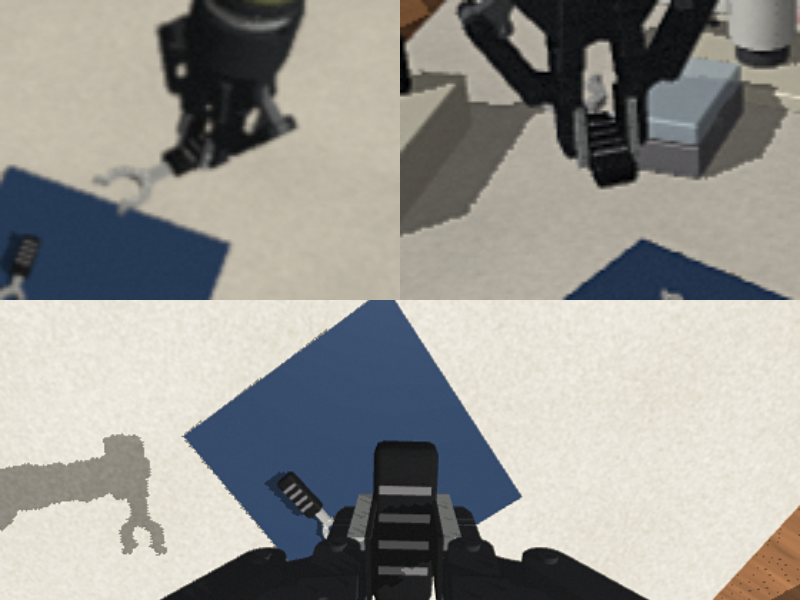

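The clip is held squarely by the tab: the scene crop shows the ring level at (130,185), and the wrist view shows the tab between the pads at (405,520). Next I stage it beside the column and measure the column.

Run:
```python
from clip import *
from scipy.optimize import least_squares
s=telemetry.state();print(s["position"],delta([.584,-.094,.2166],down(0)),s["joint_positions"])
for n in ("scene","side"):
    c=read_camera(n);P=cloud(c);X,Y,Z=P[...,0],P[...,1],P[...,2]
    near=np.hypot(X-.584,Y+.234)<.036
    hd=P[near&(Z>.108)&(Z<.130)];tp=P[near&(Z>.1215)&(Z<.130)]
    sl=P[near&(Z>.060)&(Z<.090)];st=P[near&(Z>.092)&(Z<.100)]
    f=lambda q,r:least_squares(lambda p:np.hypot(q[:,0]-p[0],q[:,1]-p[1])-r,[.584,-.234],loss="soft_l1",f_scale=.001).x
    sd=hd[hd[:,2]<.121]
    (cx,cy),rr=cv2.minEnclosingCircle((tp[:,:2]*1000).astype(np.float32))
    print(n,len(sd),f(sd,.016),"headtop",len(tp),tp.mean(0),cx,cy,rr,np.median(tp[:,2]),"sleeve side",len(sl),f(sl,.032),"sleeve top",np.median(st[:,2]),cv2.minEnclosingCircle((P[near&(Z>.0945)&(Z<.099)][:,:2]*1000).astype(np.float32)))
```

```text
[0.5842 0.2678 0.2147] (array([  -1.9388, -307.5149, -190.5622]), array([ 0.5541,  0.0001, -0.0001])) [ 0.3728  0.5214  1.2506  0.0001  1.3694 -0.1814]
scene 47 [ 0.5831 -0.2361] headtop 87 [ 0.5851 -0.2353  0.1242] 584.4837036132812 -235.02268981933594 15.818443298339844 0.12387228323751898 sleeve side 94 [ 0.5835 -0.2364] sleeve top 0.09620110606526888 ((585.2584838867188, -235.2749481201172), 32.03053283691406)
side 50 [ 0.5815 -0.2343] headtop 42 [ 0.5808 -0.2307  0.1238] 579.9883422851562 -231.56674194335938 16.646114349365234 0.12380698685019109 sleeve side 220 [ 0.5819 -0.2343] sleeve top 0.09606570655211016 ((580.4611206054688, -232.47129821777344), 32.57991027832031)
```

carry_out(motion=[[0, -35, -22, 0.12, 0, 0, 0.9], [0, -75, -46, 0.25, 0, 0, 0.9], [0, -115, -71, 0.39, 0, 0, 0.9], [0, -157, -98, 0.52, 0, 0, 0.9], [0, -200, -124, 0.554, 0, 0, 0.9]])

```text
time: 9.65
position: [0.5832, 0.031, 0.2144]
orientation: [0.003, 1.571, -0.003]
wrist_force: [0.9, 0.7, -0.3]
opening: 0.019
```

carry_out(motion=[[0, -40, 0, 0, 0, 0, 0.9], [0, -80, 0, 0, 0, 0, 0.9], [15, -112, 0, 0, 0, 0, 0.9], [40, -125, 0, 0, 0, 0, 0.9], [60, -126, 0, 0, 0, 0, 0.9]])

```text
time: 10.15
position: [0.583, -0.0952, 0.1531]
orientation: [0.002, 1.571, -0.002]
wrist_force: [0.0, 0.4, -0.5]
opening: 0.0191
```

```bash
cat > rel.py <<'E'
from clip import *
import sys
s=telemetry.state();p=s["position"];Rt=R.from_rotvec(s["orientation"]);print(p,"force",s["wrist_force"],"t",s["time"],"toolz",Rt.as_matrix()[:,2],"lag?",s["joint_vel"].max())
und=p[2]-.0029
print("expected underside",und,"expected ring top",und+.006,"ring ctr",p-Rt.apply([0,.070,0]))
for n in ("scene","side"):
    c=read_camera(n);P=cloud(c);X,Y,Z=P[...,0],P[...,1],P[...,2]
    e=p-Rt.apply([0,.066,0])
    q=P[(abs(X-e[0])<.026)&(Y<p[1]-.044)&(Y>p[1]-.098)&(abs(Z-und-.006)<.0035)]
    if len(q)<5: print(n,"none");continue
    tb=P[(abs(X-e[0])<.02)&(abs(Y-p[1])<.055)&(abs(Z-und-.014)<.003)]
    h,ed=np.histogram(q[:,2],20)
    print(n,"ring n",len(q),"z med",np.median(q[:,2]),"x",q[:,0].min(),q[:,0].max(),"y",q[:,1].min(),q[:,1].max(),"tabtop z",len(tb),np.median(tb[:,2]) if len(tb) else 0)
    N=np.c_[q[:,:2]-q[:,:2].mean(0),np.ones(len(q))];print("   slope",np.linalg.lstsq(N,q[:,2],rcond=None)[0])
    hd=P[(np.hypot(X-.583,Y+.2345)<.03)&(abs(Z-.124)<.0025)]
    if len(hd)>5: print("   head top",cv2.minEnclosingCircle((hd[:,:2]*1000).astype(np.float32)),hd[:,0].min(),hd[:,0].max(),hd[:,1].min(),hd[:,1].max())
    u=c["intrinsics"]@(c["camera_from_world"]@[.583,-.19,.11,1])[:3];u=(u/u[2]).astype(int)
    cr=c["img"][max(0,u[1]-50):u[1]+50,max(0,u[0]-65):u[0]+65];cv2.imwrite(f"pics/{sys.argv[1]}_{n}.png",cv2.resize(cr,(400,300),interpolation=cv2.INTER_CUBIC))
cv2.imwrite(f"pics/{sys.argv[1]}.png",np.hstack([cv2.imread(f"pics/{sys.argv[1]}_{n}.png") for n in("scene","side")]))
E
python3 rel.py st1
```

```text
[ 0.583  -0.0952  0.1531] force [ 0.001   0.4285 -0.492 ] t 10.15 toolz [ 1.     -0.0021 -0.0006] lag? 0.20533299411163605
expected underside 0.15018201102440537 expected ring top 0.15618201102440538 ring ctr [ 0.5828 -0.1652  0.1531]
scene ring n 101 z med 0.15599464598418644 x 0.5625773473944952 0.6006709740572944 y -0.18729976588773306 -0.14109466914179733 tabtop z 83 0.16418379618646617
   slope [-0.0108  0.0152  0.1559]
   head top ((585.2579956054688, -235.69476318359375), 15.858827590942383) 0.5710902792249695 0.599310921247033 -0.2507764969158284 -0.21984055368444347
side ring n 18 z med 0.15336101446764883 x 0.5601536799104619 0.5949326918857187 y -0.17844754152975717 -0.1412831888352306 tabtop z 44 0.16202849884718862
   slope [-0.0038  0.0379  0.1535]
```

View pics/st1.png

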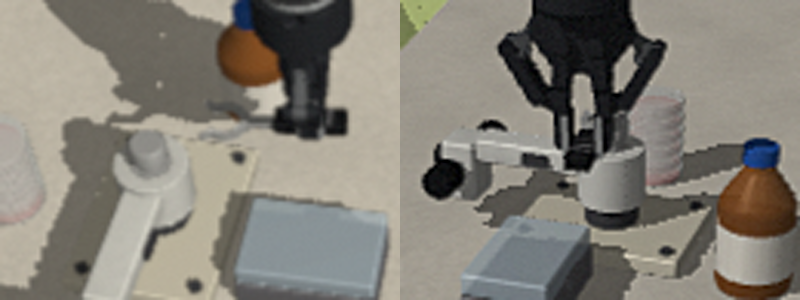

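Both cameras put the ring about 3 mm short in x relative to the head. In the scene view its height matches the kinematics (0.156). I correct x and lower to slot height beside the column.

carry_out(motion=[[12, 0, 1, 0, 0, 0, 0.9], [26, 0, 2, 0, 0, 0, 0.9], [40, 0, 3, 0, 0, 0, 0.9], [49, 0, 3, 0, 0, 0, 0.9], [52, 0, 3, 0, 0, 0, 0.9]], squeeze=120)

```text
time: 10.75
position: [0.586, -0.093, 0.1009]
orientation: [0.002, 1.572, -0.001]
wrist_force: [-0.8, 1.2, 0.4]
opening: 0.0181
```

carry_out(motion=[[0, -2, 0, 0, 0, 0, 0.9], [0, -3, 0, 0, 0, 0, 0.9], [0, -4, 0, 0, 0, 0, 0.9], [0, -4, 0, 0, 0, 0, 0.9], [0, -4, 0, 0, 0, 0, 0.9]])

```text
time: 11.25
position: [0.5865, -0.0973, 0.1026]
orientation: [0.002, 1.57, -0.002]
wrist_force: [0.5, 0.1, -1.0]
opening: 0.0183
```

```bash
python3 rel.py st2
```

```text
[ 0.5865 -0.0973  0.1026] force [ 0.4734  0.0833 -1.0118] t 11.25 toolz [ 1.     -0.0021  0.0004] lag? 0.002437665900633367
expected underside 0.09965310348963974 expected ring top 0.10565310348963974 ring ctr [ 0.5864 -0.1673  0.1026]
scene ring n 87 z med 0.10575861727701574 x 0.5658792184647393 0.606168758629631 y -0.18809267131809254 -0.1422650036995983 tabtop z 74 0.11344266075367548
   slope [0.0265 0.0346 0.1058]
   head top ((584.6827392578125, -235.1240997314453), 15.98787784576416) 0.5696772597988452 0.6004211206965973 -0.2500428784253808 -0.21956417430853753
side ring n 31 z med 0.10501851913177479 x 0.5652743887115268 0.6027623400736647 y -0.1862537313075383 -0.14833139906632387 tabtop z 95 0.1134802041160668
   slope [0.0223 0.0054 0.105 ]
   head top ((577.95654296875, -231.1427001953125), 15.527705192565918) 0.5683257965658302 0.581202668502515 -0.24663084039658456 -0.21565457430032098
```

View pics/st2.png

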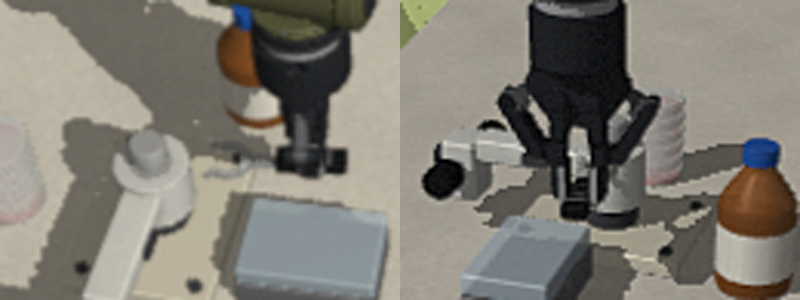

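The crops show the ring beside the column at sleeve-top height at (225,165), with the bottle and tip box clear. I lower 2 mm, shift x by −2 mm and approach.

carry_out(motion=[[2, -3, -2, 0, 0, 0, 0.9], [2, -13, -2, 0, 0, 0, 0.9], [2, -25, -2, 0, 0, 0, 0.9], [2, -35, -2, 0, 0, 0, 0.9], [2, -40, -2, 0, 0, 0, 0.9]])

```text
time: 11.85
position: [0.5843, -0.1388, 0.1003]
orientation: [0.002, 1.571, -0.003]
wrist_force: [0.4, -0.5, -0.9]
opening: 0.0185
```

```bash
python3 rel.py st3
```

```text
[ 0.5843 -0.1388  0.1003] force [ 0.391  -0.5295 -0.9081] t 11.85 toolz [ 1.     -0.0032  0.0001] lag? 0.021326349447915095
expected underside 0.09735387816881448 expected ring top 0.10335387816881449 ring ctr [ 0.584  -0.2088  0.1003]
scene ring n 105 z med 0.10248955724195663 x 0.5627808380579502 0.6021230004353432 y -0.2339401166511179 -0.1835927775911868 tabtop z 69 0.11140136984736482
   slope [0.0065 0.0489 0.1029]
   head top ((584.634033203125, -234.9593963623047), 16.106203079223633) 0.5694145148701251 0.6005239448651303 -0.25035355982767793 -0.22010614712307813
side ring n 34 z med 0.1028012934390432 x 0.5634420636447781 0.5990981013451009 y -0.2310864926358095 -0.18468124099631278 tabtop z 84 0.1112864140836787
   slope [ 0.03   -0.0238  0.1028]
   head top ((581.3489990234375, -234.29632568359375), 15.565098762512207) 0.5660526633803652 0.596664857720718 -0.2457882592125079 -0.22327361324214945
```

No contact yet, and the lips are inside the slot. I push slowly from here.

carry_out(motion=[[0, -4, 1, 0, 0, 0, 0.9], [0, -8, 1, 0, 0, 0, 0.9], [0, -11, 1, 0, 0, 0, 0.9], [0, -14, 1, 0, 0, 0, 0.9], [0, -17, 1, 0, 0, 0, 0.9]])

```text
time: 12.45
position: [0.5852, -0.1523, 0.0999]
orientation: [0.003, 1.572, 0.002]
wrist_force: [0.3, 13.2, -0.7]
opening: 0.0184
```

carry_out(motion=[[0, -2, 0, 0, 0, 0, 0.9], [0, -4, 0, 0, 0, 0, 0.9], [0, -6, 0, 0, 0, 0, 0.9], [0, -8, 0, 0, 0, 0, 0.9], [0, -9, 0, 0, 0, 0, 0.9]])

```text
time: 12.95
position: [0.5852, -0.1631, 0.1002]
orientation: [0.002, 1.571, -0.001]
wrist_force: [-1.4, 8.7, 0.7]
opening: 0.0181
```

carry_out(motion=[[0, -1, 0, 0, 0, 0, 0.9], [0, -2, 0, 0, 0, 0, 0.9], [0, -3, 0, 0, 0, 0, 0.9], [0, -3, 0, 0, 0, 0, 0.9], [0, -3, 0, 0, 0, 0, 0.9]])

```text
time: 13.45
position: [0.5852, -0.1633, 0.1001]
orientation: [0.004, 1.572, 0.003]
wrist_force: [-2.4, 22.8, 3.1]
opening: 0.0179
```

```bash
python3 rel.py st4
```

```text
[ 0.5852 -0.1633  0.1001] force [-2.3675 22.8425  3.0528] t 13.45 toolz [ 1.     -0.001  -0.0012] lag? 0.0012270070979916712
expected underside 0.09721679871574491 expected ring top 0.10321679871574492 ring ctr [ 0.5852 -0.2333  0.0998]
scene ring n 73 z med 0.10221352554769214 x 0.5664745027626646 0.6067362779802781 y -0.25401332720096287 -0.20735758369309837 tabtop z 56 0.11096464302114928
   slope [ 0.0179 -0.0063  0.1023]
   head top ((585.0538330078125, -234.68382263183594), 16.443740844726562) 0.5694678165199004 0.5987547237485805 -0.2508802654028402 -0.21985464398632013
side ring n 22 z med 0.10284797288119432 x 0.5619836312119777 0.5997423721671881 y -0.24923045576762626 -0.21668690193418672 tabtop z 79 0.11132399742509691
   slope [-0.0021  0.0079  0.1027]
   head top ((588.9969482421875, -228.65756225585938), 10.656814575195312) 0.5858236549933669 0.5961216360992712 -0.23883085785065317 -0.21848424692363466
```

View pics/st4.png

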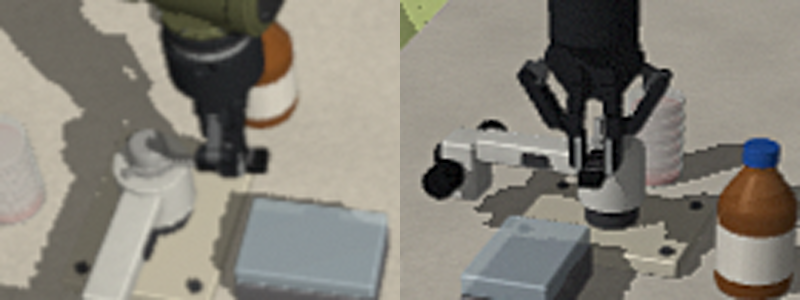

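The push met a hard stop: 3 mm of extra command gave 0.2 mm of motion and 23 N. The lips sit at column centre −19 mm, as they should when home. I relax, lower 1 mm and release.

carry_out(motion=[[0.5, 1.5, 0, 0, 0, 0, 0.9], [1, 3, 0, 0, 0, 0, 0.9], [1, 3, 0, 0, 0, 0, 0.8], [1, 3, 0, 0, 0, 0, 0.6], [1, 3, 0, 0, 0, 0, 0.45]])

```text
time: 14.05
position: [0.5855, -0.1637, 0.0994]
orientation: [0.001, 1.57, -0.002]
wrist_force: [-0.2, 0.4, 0.9]
opening: 0.0458
```

carry_out(motion=[[0, 0, 0, 0, 0, 0, 0.4], [0, 0, 0, 0, 0, 0, 0.4], [-8, 0, 0, 0, 0, 0, 0.4], [-25, 0, 0, 0, 0, 0, 0.4], [-60, 0, 0, 0, 0, 0, 0.4]])

```text
time: 14.55
position: [0.5843, -0.163, 0.1583]
orientation: [0.003, 1.575, -0.001]
wrist_force: [0.6, -0.0, 0.2]
opening: 0.0513
```

carry_out(motion=[[-40, 20, 0, 0, 0, 0, 0.4], [-80, 60, 0, 0, 0, 0, 0.4], [-100, 110, 0, 0, 0, 0, 0.4], [-100, 155, 0, 0, 0, 0, 0.4], [-100, 180, 0, 0, 0, 0, 0.4]])

```text
time: 15.05
position: [0.5856, 0.0197, 0.2614]
orientation: [0.001, 1.568, -0.0]
wrist_force: [0.5, -1.5, -0.3]
opening: 0.0515
```

```bash
cat > fin.py <<'E'
from clip import *
import pickle
s=telemetry.state();print(s["position"],s["wrist_force"],s["opening"],s["time"])
C0=pickle.load(open("c0.pkl","rb"));im=[]
for n in("scene","side"):
    c=read_camera(n);P=cloud(c);X,Y,Z=P[...,0],P[...,1],P[...,2];d=np.hypot(X-.583,Y+.2345)
    u=c["intrinsics"]@(c["camera_from_world"]@[.583,-.20,.10,1])[:3];u=(u/u[2]).astype(int)
    im.append(cv2.resize(c["img"][u[1]-45:u[1]+45,u[0]-60:u[0]+60],(400,300),interpolation=cv2.INTER_CUBIC))
    rg=P[(d<.028)&(Z>.0995)&(Z<.1055)];tb=P[(abs(X-.584)<.02)&(Y>-.195)&(Y<-.13)&(Z>.1)&(Z<.125)];st=P[(d<.031)&(d>.02)&(Z<.099)&(Z>.09)];hd=P[(d<.03)&(abs(Z-.124)<.0025)]
    print(n,"ring z",np.median(rg[:,2]),"x",rg[:,0].min(),rg[:,0].max(),"y",rg[:,1].min(),"tab",np.median(tb,0),rect(tb),"sleeve z",np.median(st[:,2]),"head",cv2.minEnclosingCircle((hd[:,:2]*1000).astype(np.float32)))
    N=np.c_[tb[:,:2]-tb[:,:2].mean(0),np.ones(len(tb))];print("  tab slope",np.linalg.lstsq(N,tb[:,2],rcond=None)[0][:2])
    P0=cloud(C0[n]);h=[cv2.cvtColor(k["img"],cv2.COLOR_BGR2HSV) for k in (C0[n],c)]
    for nm,f in dict(cap=lambda P,h:(h[...,0]>105)&(h[...,0]<130)&(h[...,1]>150)&(P[...,2]>.12)&(P[...,1]<0),dish=lambda P,h:(np.hypot(P[...,0]-.56,P[...,1]+.373)<.06)&(P[...,2]>.08),box=lambda P,h:(P[...,0]>.56)&(P[...,0]<.8)&(P[...,1]>-.19)&(P[...,1]<0)&(abs(P[...,2]-.054)<.003),sclip=lambda P,h:(np.hypot(P[...,0]-.56,P[...,1]-.153)<.06)&(h[...,2]<75)&(P[...,2]>.008)&(P[...,2]<.03)).items():
        print("   ",nm,[np.median(p[f(p,g)],0)[:3] for p,g in((P0,h[0]),(P,h[1]))])
cv2.imwrite("pics/fin.png",np.hstack(im))
E
python3 fin.py
```

```text
[0.5856 0.0197 0.2614] [ 0.4794 -1.5137 -0.3302] 0.05145041514204894 15.05
scene ring z 0.10176543702971613 x 0.5622216247372492 0.6020772096662079 y -0.2541719163952139 tab [ 0.5904 -0.1647  0.1096] ((586.7614135742188, -165.0414276123047), (58.232208251953125, 23.325172424316406), 89.38206481933594) sleeve z 0.09618285986477848 head ((584.9937133789062, -235.85214233398438), 16.161697387695312)
  tab slope [-0.1677 -0.0088]
    cap [array([ 0.4501, -0.1601,  0.1393]), array([ 0.4493, -0.1609,  0.1392])]
    dish [array([ 0.5655, -0.3733,  0.093 ]), array([ 0.5654, -0.3737,  0.093 ])]
    box [array([ 0.6364, -0.0993,  0.0541]), array([ 0.6376, -0.0993,  0.0539])]
    sclip [array([0.5487, 0.1536, 0.0157]), array([0.5467, 0.1533, 0.0155])]
side ring z 0.10214453805615964 x 0.5620964402110024 0.5992479593201542 y -0.25000182268243065 tab [ 0.582  -0.1532  0.1095] ((582.8735961914062, -161.56834411621094), (61.60060501098633, 20.488483428955078), 88.18421173095703) sleeve z 0.0960977578518428 head ((581.07080078125, -231.97384643554688), 16.52881622314453)
  tab slope [ 0.1289 -0.0655]
    cap [array([ 0.4368, -0.1519,  0.1398]), array([ 0.4402, -0.1494,  0.1384])]
    dish [array([ 0.5559, -0.3608,  0.0926]), array([ 0.5575, -0.361 ,  0.0927])]
    box [array([ 0.6309, -0.0906,  0.054 ]), array([ 0.6309, -0.0896,  0.0542])]
    sclip [array([0.5409, 0.1607, 0.015 ]), array([0.5399, 0.1604, 0.0152])]
```

View pics/fin.png

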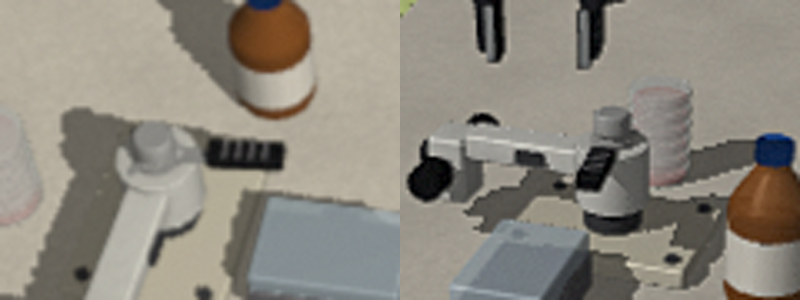

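The final view shows the clip round the groove and level, with its tab at (245,152) on the left and the gripper well clear. The tab centre is 70.5 mm from the column axis in both views (70 mm nominal) and the ring top is at 0.102, so I hand in.

```bash
python3 -c "
from workcell import r
print(r.job_done())"
```

```text
the job is handed in; nothing more can be done
None
```

I pressed the sleeve down onto its collar, pushed the larger clip onto the groove until it reached a hard stop, let go and handed the job in at about 15 s. No verdict was reported.

- **Sleeve:** its top measures 96 mm in both cameras, which is fully down. While I was pressing, the arm's top stopped at 90 mm under 35 N.
- **Clip:** the tab's centre is about 70.5 mm from the column axis in both views (70 mm nominal). The ring's top is at 102 mm, so it rests on the sleeve. It looks level in the last picture.
- **Other things:** the bottle, dishes, tip box and small clip are within about 4 mm of where they started, which is the camera noise. The gripper is clear of everything.
- **Disagreements:** the two cameras differ by about 4 mm on where the column stands, so I judged the fit only within each view. The tab's side-to-side slope fitted from depth was noisy and opposite in sign between the cameras (−0.17 and +0.13), so I did not rely on it. Along its length the slope was −0.01 and −0.07.

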